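Stir the drying beads and crate the component jars

ROBOT

A 6-joint arm with a two-finger parallel gripper is mounted at the origin on the work surface. World frame = base frame: x ahead of the robot, y to its left, z up, the work surface at z = 0. Lengths are in m, angles in rad, forces in N, time in s.
With the tool pointing down it reaches from about 0.375 to 0.75 m from the base axis. Payload 9 kg.
Tool frame: the origin (TCP) lies midway between the tips of the shut fingers; the grasp point (between the pads) lies manip.grasp_offset behind it (manip.grasp_offset is the distance from the TCP to the grasp point, in m); z points along the fingers, y is the direction in which the jaws open and shut (so a half turn about z gives the same grasp; the last joint's range is limited). The gripper opens to 85 mm and grips with 20 to 120 N. Pads are 22 mm wide; open, the fingers measure 114 mm over their backs; the gripper's body (76 mm by 85 mm) begins 54 mm behind the grasp point. The pads swing forward as they close: fully open they stand 13 mm farther back than shut.
Start: joints at [-1.418, 0.104, 0.097, 1.564, 0, 1.353], TCP at [0.217, -0.559, 0.205] pointing down, gripper open.
Joint ranges: [-2.99, 2.99], [-0.84, 1.86], [-1.1, 1.16], [-1.84, 2.11], [-1.51, 1.56], [-3.14, 3.14]. Speed limits (rad/s): [2.22, 2.22, 2.57, 3.14, 3.14, 3.14].

INTERFACE

Orientations are given as a rotation vector (axis times angle).
In Python, from station import manip, fingers, kin, monitor, imaging, job gives the robot as it stands. Calls block until the motion is done:
- manip.move_to(position, orientation): joint-space move of the TCP to a pose.
- manip.servo_line(position, frame=None, feed=0.15): straight line of the TCP; frame=None keeps the orientation; feed is the mean speed in m/s.
- manip.set_joints(angles): joint-space move.
- fingers.move_gripper(opening): finger opening in m; the grip force is fixed at half the most; returns when the fingers have stopped.
- manip.dwell(seconds).
- kin.solve_ik(position, orientation): joint angles nearest the present ones, or None.
- monitor.get_obs(): the state.
- imaging.capture(name): name is "scene" or "top" or "wrist"; returns a dict with "frame" (400x640x3 uint8, red, green, blue), "fx", "fy", "cx", "cy" (pixels), "view" (4x4, takes a point from world to camera coordinates). Camera axes: x right, y down, z forward; pixel columns grow to the right and rows downward; lengths in m; the calibration is good to about 2 mm. The wrist camera is an equidistant fisheye: a pixel r from the principal point sees the ray r / f radians off the axis. A picture is of the moment at which its call begins. There is no depth.
A pose or a line that the arm cannot do raises manip.Unreachable and nothing moves.
- job.finish_job(): hands the job in, once; it reports no verdict.
The state is a dict: "clock": time; "joint_positions": joint angles; "qd": joint speeds; "tau": joint torques, N m; "eef_pos": TCP position; "ee_rot": TCP orientation; "force": force on the tool from outside, world axes, zero at the start; "wrist_torque": the same for the moment, N m; "grip_width": finger opening in m.
Only numpy, scipy, OpenCV 4.12 (cv2) and the standard library are available. Lean on these libraries where they do the work, as an engineer would, in place of code of your own. Each camera call takes 0.05 s, during which the arm holds its last target. There are 200 camera calls.

TASK

Get the dry-storage corner ready: take the lid off the steel pot, and with the stirring rod, its foot down near the pot's floor, stir the drying beads at least three full rounds anticlockwise (seen from above), circling about midway between the pot's middle and its wall, so that the beads are well moved about and none is spilled. Then stand the rod upright in its stand again, close the pot squarely with its lid, and have every amber jar standing upright on the floor of a cell of its own in the divided crate. Leave the flask, the solder reel and the screwdriver where they are.

Things in the scene. Friction and masses are not known exactly. Their poses are not given: they have to be found in the camera images.
- pot: Round steel pot of drying beads, fixed to the bench. Origin: centre of its underside on the bench, z up. Outside radius 70 mm, height 70 mm, wall 5 mm (inside radius 65 mm), inner floor 5 mm above the origin. Two thin wire ears at its +y and -y sides reach 87 mm from the axis.
- lid: Loose aluminium lid, on the pot at the start (200 g): disc of radius 72 mm, 5 mm thick, a locating plug of radius 57 mm, 6 mm deep, below it, and a black round knob of 28 mm diameter on top, 7 to 39 mm above the origin, to grip from above. Origin: centre of the disc's underside, z up: 70 mm above the pot's origin when on the pot, 6 mm above the bench when laid flat there.
- rod: Stirring rod (120 g) standing upright in its stand at the start, 150 mm long: white round foot of radius 12 mm and 24 mm high, steel shaft of 14 mm diameter, square wooden handle, 22 x 22 mm (faces square to its x and y), from 75 to 150 mm above the origin, to grip from above. Origin: centre of the foot's flat underside, z up along the rod.
- stand: Grey plastic cup for the stirring rod, fixed to the bench. Origin: centre of its underside on the bench, z up. Height 50 mm, outside radius 25 mm (29 mm at the foot), inside radius 19 mm, inner floor 6 mm above the origin. The rod simply stands in it with about 7 mm of play all round.
- crate: Grey open divided crate, 250 x 170 x 42 mm, fixed to the bench: six cells, 3 along x by 2 along y, walls and dividers 5 mm, floor about 5 mm thick. Origin: centre of its underside, z up. Cell centres in its frame: x = -81.7, 0, +81.7 mm; y = -41.2, +41.2 mm; each cell is about 77 mm square inside. All cells are empty at the start.
- flask: White squeeze bottle with a black cap, 44 mm diameter, 100 mm high, standing; origin at the centre of its underside. A bystander: leave it alone.
- reel: Solder reel, 66 mm diameter, 48 mm high, standing on its flange; origin at the centre of its underside. A bystander: leave it alone.
- driver: Screwdriver lying beyond the pot; a bystander: leave it alone.
- jar0: Amber glass jar with white screw cap and paper label, 54 mm diameter, 80 mm high, 140 to 280 g, its heavy contents low down, standing upright on the bench at the start. Origin: centre of its underside, z up. Two to four jars are present.
- jar1: Amber glass jar with white screw cap and paper label, 54 mm diameter, 80 mm high, 140 to 280 g, its heavy contents low down, standing upright on the bench at the start. Origin: centre of its underside, z up. Two to four jars are present.
- jar2: Amber glass jar with white screw cap and paper label, 54 mm diameter, 80 mm high, 140 to 280 g, its heavy contents low down, standing upright on the bench at the start. Origin: centre of its underside, z up. Two to four jars are present.
- jar3: Amber glass jar with white screw cap and paper label, 54 mm diameter, 80 mm high, 140 to 280 g, its heavy contents low down, standing upright on the bench at the start. Origin: centre of its underside, z up. Two to four jars are present.
- bead0: Drying bead, a smooth loose amber glass ball of 20 mm diameter lying on the pot's floor, one of eight. Origin: its centre.
- bead1: Drying bead, a smooth loose amber glass ball of 20 mm diameter lying on the pot's floor, one of eight. Origin: its centre.
- bead2: Drying bead, a smooth loose amber glass ball of 20 mm diameter lying on the pot's floor, one of eight. Origin: its centre.
- bead3: Drying bead, a smooth loose amber glass ball of 20 mm diameter lying on the pot's floor, one of eight. Origin: its centre.
- bead4: Drying bead, a smooth loose amber glass ball of 20 mm diameter lying on the pot's floor, one of eight. Origin: its centre.
- bead5: Drying bead, a smooth loose amber glass ball of 20 mm diameter lying on the pot's floor, one of eight. Origin: its centre.
- bead6: Drying bead, a smooth loose amber glass ball of 20 mm diameter lying on the pot's floor, one of eight. Origin: its centre.
- bead7: Drying bead, a smooth loose amber glass ball of 20 mm diameter lying on the pot's floor, one of eight. Origin: its centre.
Things that resemble listed ones, but are neither listed nor needed, are in the scene too. Leave any yellow look-alike of the jar3 alone.

How it is judged:
On the way, in this order (a step that is already met when the one before it is completed fails the run):
1. round 1: rod's foot within 22 mm of the pot's underside passes the pot's +x side, over 15 mm from its axis (x of rod in the frame of pot above 0.015 m and y of rod in the frame of pot between -0.012 and 0.012 m and z of rod in the frame of pot below 0.022 m and horizontal distance between rod and pot below 0.06 m), for 0.04 s.
2. round 1: rod's foot within 22 mm of the pot's underside passes the pot's +y side, over 15 mm from its axis (y of rod in the frame of pot above 0.015 m and x of rod in the frame of pot between -0.012 and 0.012 m and z of rod in the frame of pot below 0.022 m and horizontal distance between rod and pot below 0.06 m), for 0.04 s.
3. round 1: rod's foot within 22 mm of the pot's underside passes the pot's -x side, over 15 mm from its axis (x of rod in the frame of pot below -0.015 m and y of rod in the frame of pot between -0.012 and 0.012 m and z of rod in the frame of pot below 0.022 m and horizontal distance between rod and pot below 0.06 m), for 0.04 s.
4. round 1: rod's foot within 22 mm of the pot's underside passes the pot's -y side, over 15 mm from its axis (y of rod in the frame of pot below -0.015 m and x of rod in the frame of pot between -0.012 and 0.012 m and z of rod in the frame of pot below 0.022 m and horizontal distance between rod and pot below 0.06 m), for 0.04 s.
5. round 2: rod's foot within 22 mm of the pot's underside passes the pot's +x side, over 15 mm from its axis (all of step 1), for 0.04 s.
6. round 2: rod's foot within 22 mm of the pot's underside passes the pot's +y side, over 15 mm from its axis (all of step 2), for 0.04 s.
7. round 2: rod's foot within 22 mm of the pot's underside passes the pot's -x side, over 15 mm from its axis (all of step 3), for 0.04 s.
8. round 2: rod's foot within 22 mm of the pot's underside passes the pot's -y side, over 15 mm from its axis; 2 even and 2 odd beads lie over 15 mm from their start (all of step 4 and (distance of each of bead2, bead0 from where it was at the start of the episode above 0.015 m or distance of each of bead4, bead0 from where it was at the start of the episode above 0.015 m or distance of each of bead4, bead2 from where it was at the start of the episode above 0.015 m or distance of each of bead6, bead0 from where it was at the start of the episode above 0.015 m or distance of each of bead6, bead2 from where it was at the start of the episode above 0.015 m or distance of each of bead6, bead4 from where it was at the start of the episode above 0.015 m) and (distance of each of bead3, bead1 from where it was at the start of the episode above 0.015 m or distance of each of bead5, bead1 from where it was at the start of the episode above 0.015 m or distance of each of bead5, bead3 from where it was at the start of the episode above 0.015 m or distance of each of bead7, bead1 from where it was at the start of the episode above 0.015 m or distance of each of bead7, bead3 from where it was at the start of the episode above 0.015 m or distance of each of bead7, bead5 from where it was at the start of the episode above 0.015 m)), for 0.04 s.
At the end, for the whole second after the job is handed in: Each jar stands at rest on the floor of a crate cell (tilt under 0.15 rad); the lid sits on the pot (axis within 12 mm, 66 to 75 mm up, tilt under 0.06 rad); the rod stands in its stand (within 15 mm, foot under 15 mm up, tilt under 0.25 rad); all beads are in the pot (x of jar0 in the frame of crate between -0.12 and 0.12 m and y of jar0 in the frame of crate between -0.08 and 0.08 m and z of each of jar0, jar1, jar2, jar3 in the frame of crate below 0.015 m and angle between each of jar0, jar1, jar2, jar3's own z axis and vertical below 0.15 rad and linear speed of each of jar0, jar1, jar2, jar3, lid, rod below 0.03 m/s and x of jar1 in the frame of crate between -0.12 and 0.12 m and y of jar1 in the frame of crate between -0.08 and 0.08 m and x of jar2 in the frame of crate between -0.12 and 0.12 m and y of jar2 in the frame of crate between -0.08 and 0.08 m and x of jar3 in the frame of crate between -0.12 and 0.12 m and y of jar3 in the frame of crate between -0.08 and 0.08 m and horizontal distance between lid and pot below 0.012 m and z of lid in the frame of pot between 0.066 and 0.075 m and angle between lid's own z axis and vertical below 0.06 rad and horizontal distance between rod and stand below 0.015 m and z of rod in the frame of stand below 0.015 m and angle between rod's own z axis and vertical below 0.25 rad and horizontal distance between each of bead0, bead1, bead2, bead3, bead4, bead5, bead6, bead7 and pot below 0.07 m); the robot touches nothing.
It fails at once if a bead is spilled out of the pot (horizontal distance between any of bead0, bead1, bead2, bead3, bead4, bead5, bead6, bead7 and pot above 0.075 m).
It fails at once if the flask, reel or screwdriver is moved by more than 50 mm (distance of any of reel, driver, flask from where it was at the start of the episode above 0.05 m).
Of jar0, jar1, jar2, jar3 only 2 to 4 are there at a start; the rules pass over those that are not, and their reading is None.
At some moment in a run one of jar0, jar1, jar2, jar3 may be knocked a few centimetres aside while the robot is not near it.
It also fails if it takes over 210 s, if anything falls off the work surface, if the arm or the gripper's body presses on something with over 40 N, if the wrist force passes 120 N, or if a joint passes its speed limit or range.

## Working session

There is one attempt and no reset: what is moved stays moved. The work goes in short steps, each a Python script; the robot and the scene stay as the last script left them, time stands still between calls to the robot, and variables do not carry over. Pictures are saved under pics/ and viewed, about 12 in all and at most 16, crops included, and the job is handed in when it is done.

```bash
ls; mkdir -p pics; cat > h.py <<'E'
import numpy as np, cv2
from station import manip, fingers, kin, monitor, imaging, job
def snap(name, fn):
    c=imaging.capture(name); cv2.imwrite('pics/'+fn,c['frame'][:,:,::-1])
    np.savez('pics/'+fn[:-4]+'.npz',**c); return c
def pix(c,u,v,z):
    """pixel -> world point on plane height z (pinhole)"""
    T=np.linalg.inv(c['view']); d=T[:3,:3]@[(u-c['cx'])/c['fx'],(v-c['cy'])/c['fy'],1]
    o=T[:3,3]; return o+d*(z-o[2])/d[2]
def proj(c,p):
    q=c['view']@np.r_[p,1]; return np.array([c['fx']*q[0]/q[2]+c['cx'],c['fy']*q[1]/q[2]+c['cy']])
E
python3 - <<'E'
from h import *
for n in('scene','top'):
    c=snap(n,n+'0.png'); T=np.linalg.inv(c['view']); print(n,c['fx'],c['cx'],c['cy'],T.round(3).tolist())
o=monitor.get_obs(); print(o, manip.grasp_offset)
E
```

```text
pics
scene 432.06409165749005 325.25253032930954 193.26857274344795 [[0.781, 0.528, -0.333, 0.956], [0.624, -0.653, 0.429, -0.561], [0.009, -0.543, -0.84, 0.987], [0.0, 0.0, 0.0, 1.0]]
top 448.6397061994515 326.0152527822715 200.10758474629299 [[0.006, -0.992, 0.124, 0.45], [-1.0, -0.005, 0.011, -0.085], [-0.01, -0.124, -0.992, 1.17], [0.0, 0.0, 0.0, 1.0]]
{'clock': 0.1, 'joint_positions': array([-1.41771766e+00,  1.04662568e-01,  9.65648659e-02,  1.56389318e+00,
       -2.42650628e-05,  1.35310259e+00]), 'qd': array([-2.44208903e-04, -1.66913236e-03,  6.79816721e-04,  4.07474203e-04,
       -2.45069017e-05,  1.77428722e-03]), 'tau': array([ 8.38597713e-03, -5.58211398e+01,  5.04715490e+01,  1.29225189e-02,
       -1.63905183e-04, -1.95860360e-05]), 'eef_pos': array([ 0.21735573, -0.55890078,  0.20449645]), 'ee_rot': array([-3.08658765e+00, -5.78857421e-01, -2.25072530e-05]), 'force': array([-0.08744531, -0.44215199, -0.48445971]), 'wrist_torque': array([0.02921676, 0.03583533, 0.00128104]), 'grip_width': 0.08532245193244792} 0.0187
```

View pics/top0.png

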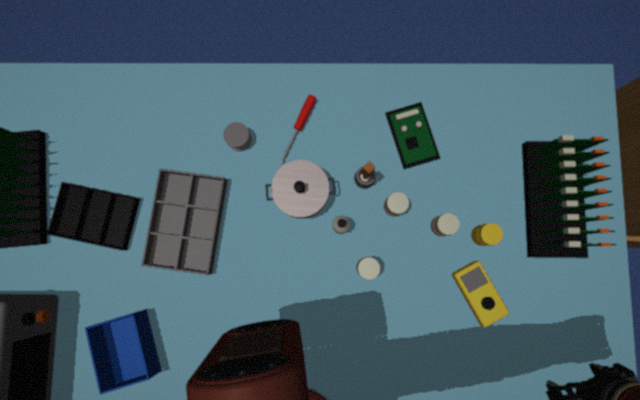

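View pics/scene0.png

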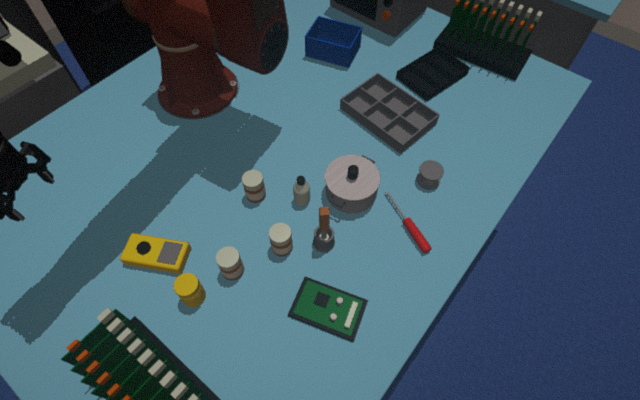

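The top view shows the lid at about (300,188), the rod and stand at (367,172), the flask at (342,224) and the crate at (186,222). Jar caps are at (397,203), (447,224) and (369,268), so there are three jars. The yellow look-alike is at (488,234). Next I'll enlarge these and triangulate.

```bash
python3 - <<'E'
from h import *
c=dict(np.load('pics/top0.npz')); s=dict(np.load('pics/scene0.npz'))
def seg(c,u,v,tol,R=34):
    f=c['frame']; m=np.zeros((402,642),np.uint8)
    r=cv2.GaussianBlur(f,(3,3),0)
    cv2.floodFill(r,m,(u,v),(0,0,0),(tol,)*3,(tol,)*3,cv2.FLOODFILL_FIXED_RANGE|cv2.FLOODFILL_MASK_ONLY|(1<<8))
    ys,xs=np.nonzero(m[1:-1,1:-1]); return len(xs),(xs.min()+xs.max())/2,(ys.min()+ys.max())/2,xs.max()-xs.min()+1,ys.max()-ys.min()+1
for n,u,v,z,t in(('jar',397,203,.08,40),('jar',447,224,.08,40),('jar',369,268,.08,40),('yel',488,234,.08,40),('lid',285,188,.075,35),('knob',300,186,.109,25),('flask',342,224,.1,25),('rod',370,169,.156,25),('reel',237,135,.048,30)):
    q=seg(c,u,v,t); p=pix(c,q[1],q[2],z); print(n,np.round(q,1),p.round(4),'scene px',proj(s,p).round(1), 'r',np.hypot(*p[:2]).round(3))
big=cv2.resize(c['frame'][100:280,130:430,::-1],None,fx=2.66,fy=2.66,interpolation=cv2.INTER_CUBIC); cv2.imwrite('pics/topc.png',cv2.convertScaleAbs(big,alpha=1.5))
big=cv2.resize(s['frame'][60:220,310:460,::-1],None,fx=3.6,fy=3.6,interpolation=cv2.INTER_CUBIC); cv2.imwrite('pics/scc.png',cv2.convertScaleAbs(big,alpha=1.5))
E
```

```text
jar [361.  397.5 202.   22.   21. ] [ 0.5823 -0.2474  0.08  ] scene px [280.7 231.5] r 0.633
jar [385.  448.5 223.5  22.   22. ] [ 0.5304 -0.3701  0.08  ] scene px [227.7 256. ] r 0.647
jar [378.  368.5 268.5  22.   22. ] [ 0.4212 -0.1757  0.08  ] scene px [252.4 177. ] r 0.456
yel [361.  491.  233.5  21.   22. ] [ 0.5067 -0.4718  0.08  ] scene px [186.7 282.9] r 0.692
lid [2394.  300.  188.   57.   57.] [ 0.6166 -0.0083  0.075 ] scene px [352.7 175.8] r 0.617
knob [ 83.  299.5 186.5  10.   10. ] [ 0.6151 -0.0094  0.109 ] scene px [352.8 168. ] r 0.615
flask [ 47.  341.5 222.5   8.    8. ] [ 0.53   -0.1102  0.1   ] scene px [301.1 178.1] r 0.541
rod [ 63. 368. 167.  11.   9.] [ 0.6537 -0.1695  0.156 ] scene px [325.3 209.3] r 0.675
reel [561.  236.5 136.5  28.   30. ] [0.7538 0.1587 0.048 ] scene px [429.9 168.4] r 0.77
```

View pics/topc.png

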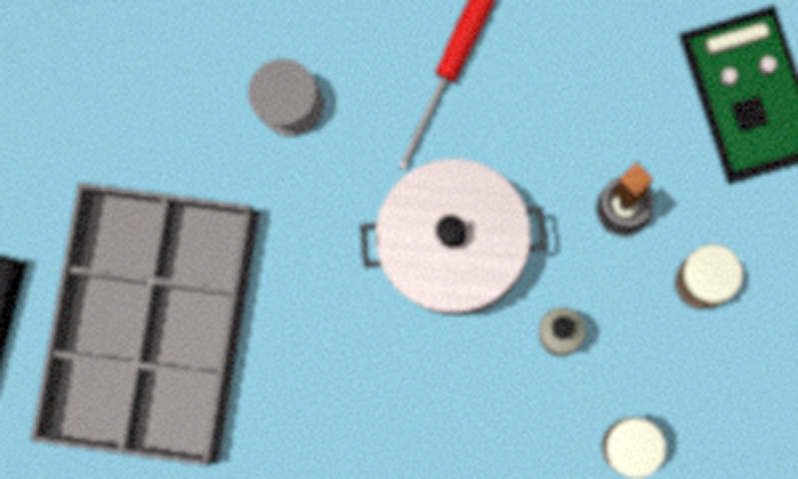

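```bash
cat >> h.py <<'E'
from scipy.spatial.transform import Rotation as Ro
GO=manip.grasp_offset
def ori(yaw): return (Ro.from_euler('z',yaw)*Ro.from_euler('x',np.pi)).as_rotvec()
def best(p,yaw):
    q0=monitor.get_obs()['joint_positions']; o=[]
    for k in(-1,0,1):
        q=kin.solve_ik(list(p),ori(yaw+k*np.pi))
        if q is not None: o.append((np.abs(np.array(q)-q0).max(),yaw+k*np.pi))
    return ori(min(o)[1])
def over(x,y,z,yaw):
    """joint move to TCP pose pointing down, jaws opening along yaw-rotated y"""
    p=[x,y,z]; manip.move_to(p,best(p,yaw))
def line(x,y,z,feed=.15): manip.servo_line([x,y,z],feed=feed)
def st(m=''):
    o=monitor.get_obs(); print(m,'t%.1f'%o['clock'],'w%.4f'%o['grip_width'],'p',o['eef_pos'].round(4),'F',o['force'].round(1))
E
python3 - <<'E'
from h import *
c=dict(np.load('pics/top0.npz'))
def cr(u,v,z): return pix(c,130+u/2.66-.3,100+v/2.66-.3,z)
P=[cr(u,v,.042)[:2] for u,v in((80,186),(252,207),(212,463),(36,438))]
P=np.array(P); print('crate',P.round(4).tolist(),P.mean(0),[np.linalg.norm(P[i]-P[i-1]).round(3) for i in range(4)])
a=(P[0]-P[3])+(P[1]-P[2]); print('crate yaw',np.arctan2(a[1],a[0]))
print('stand',cr(626,203,.05)); e=cr(368,244,.06)-cr(545,233,.06); print('ear',e, np.arctan2(-e[0],e[1]))
K=(.616,-.009)
over(*K,.20,0); fingers.move_gripper(.085); line(*K,.099-GO,.12); fingers.move_gripper(0); st('grip')
line(*K,.20,.1); st('up'); line(.43,-.005,.20,.2); line(.43,-.005,.008+.029-GO+.0,.08); st('down')
E
```

```text
crate [[0.6677, 0.3545], [0.6478, 0.1876], [0.4048, 0.2168], [0.4269, 0.3835]] [0.53680186 0.28561974] [np.float64(0.242), np.float64(0.168), np.float64(0.245), np.float64(0.168)]
crate yaw -0.11981705528949727
stand [ 0.65177279 -0.17075221  0.05      ]
ear [-0.01119762  0.16642359  0.        ] 0.06718261516734246
grip t4.5 w0.0225 p [ 0.6162 -0.009   0.081 ] F [-1.3  1.6  6.1]
up t5.9 w0.0224 p [ 0.6156 -0.0089  0.1991] F [ 0.4 -0.1 -2.3]
down t9.4 w0.0222 p [ 0.4302 -0.0051  0.0186] F [-1.1  0.9 -1.9]
```

```bash
python3 - <<'E'
from h import *
line(.43,-.005,.0165,.03); st(); fingers.move_gripper(.085); line(.43,-.005,.16,.15); st()
# look at rod with wrist cam
x,y=.653,-.170
over(x,y,.30,0.0); st('look')
w=snap('wrist','w1.png'); T=np.linalg.inv(w['view']); print(w['fx'],w['cx'],w['cy'],T.round(3).tolist())
c=snap('top','top1.png')
f=cv2.resize(c['frame'][150:230,260:430,::-1],None,fx=4.7,fy=4.7,interpolation=cv2.INTER_CUBIC)
f=cv2.convertScaleAbs(f,alpha=1.5)
g=cv2.convertScaleAbs(cv2.resize(w['frame'][60:400,80:560,::-1],None,fx=.9*1.1,fy=.9*1.1),alpha=1.5)
cv2.imwrite('pics/v1.png',f); cv2.imwrite('pics/w1c.png',g); print(g.shape,f.shape)
E
```

```text
t9.6 w0.0222 p [ 0.4305 -0.0052  0.017 ] F [1.1 0.5 3.2]
 t11.4 w0.0853 p [ 0.4295 -0.0048  0.159 ] F [ 0.2 -1.   0.5]
look t12.6 w0.0847 p [ 0.6526 -0.1695  0.2997] F [ 0.3 -0.4 -0.2]
309.70691628693146 313.8622154792274 200.42288469489176 [[0.001, -0.96, -0.281, 0.723], [-1.0, -0.001, 0.0, -0.17], [-0.001, 0.281, -0.96, 0.469], [0.0, 0.0, 0.0, 1.0]]
(337, 475, 3) (376, 799, 3)
```

View pics/w1.png

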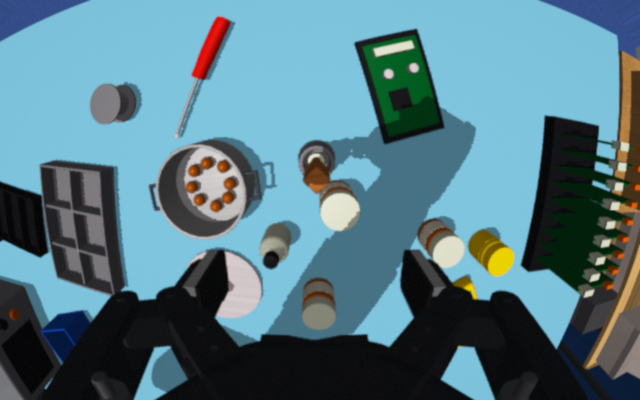

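View pics/v1.png

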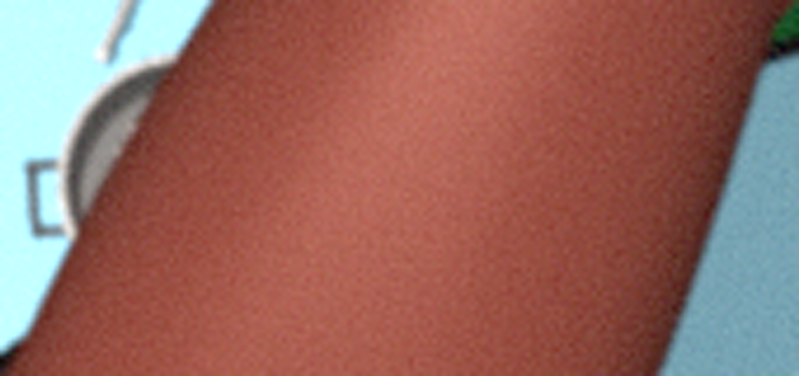

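```bash
cat >> h.py <<'E'
def fproj(c,p):
    q=(c['view']@np.r_[p,1])[:3]; t=np.arctan2(np.hypot(q[0],q[1]),q[2]); k=c['fx']*t/np.hypot(q[0],q[1])
    return np.array([c['cx']+k*q[0],c['cy']+k*q[1]])
def fpix(c,u,v,z):
    d=np.array([u-c['cx'],v-c['cy']]); r=np.hypot(*d); t=r/c['fx']
    T=np.linalg.inv(c['view']); d=T[:3,:3]@np.r_[np.sin(t)*d/r,np.cos(t)]; o=T[:3,3]; return o+d*(z-o[2])/d[2]
E
python3 - <<'E'
from h import *
w=dict(np.load('pics/w1.npz'))
for n,p in dict(jarA=(.5823,-.2474,.08),jarB=(.5304,-.3701,.08),jarC=(.4212,-.1757,.08),rodtop=(.6537,-.1695,.156),standrim=(.652,-.1708,.05),potrim=(.616,-.009,.07),flask=(.53,-.11,.1)).items(): print(n,fproj(w,p).round(1))
for d in ('standrim',): pass
f=w['frame'][130:240,130:350,::-1]
cv2.imwrite('pics/w1d.png',cv2.convertScaleAbs(cv2.resize(f,None,fx=3.6,fy=3.6,interpolation=cv2.INTER_CUBIC),alpha=1.3))
E
```

```text
jarA [371.5 219.9]
jarB [448.5 251.6]
jarC [317.6 316.8]
rodtop [313.7 180.1]
standrim [314.8 164.5]
potrim [199.  193.8]
flask [269.4 261.3]
```

View pics/w1d.png

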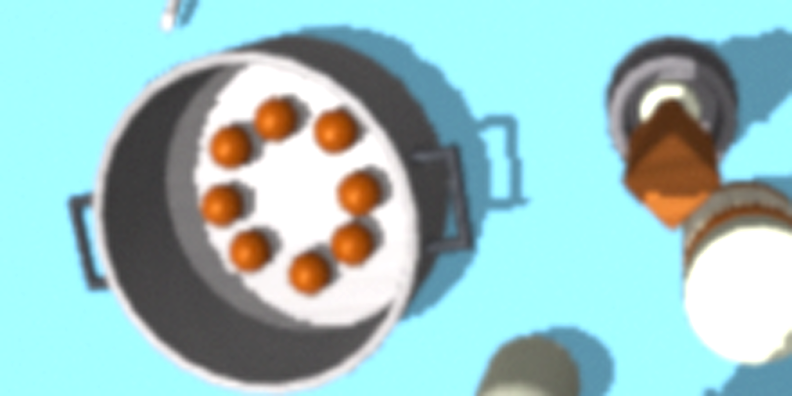

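```bash
python3 - <<'E'
from h import *
w=dict(np.load('pics/w1.npz')); g=lambda u,v,z:fpix(w,130+u/3.6-.4,130+v/3.6-.4,z)
print('rod',g(673,183,.156)); C=[g(*q,.156) for q in((627,180),(672,228),(720,187),(673,140))]
print([np.linalg.norm(C[i]-C[i-1]).round(4) for i in range(4)], [np.degrees(np.arctan2(*(C[i]-C[i-1])[1::-1])).round(1) for i in range(4)], np.mean(C,0))
print('jarA',g(750,293,.08)); print('standrim l/r/top', g(608,100,.05),g(738,100,.05),g(672,40,.05), 'mean',(g(608,100,.05)+g(738,100,.05))/2)
print('pot rim', [g(*q,.07).round(4) for q in((98,215),(418,240),(268,388),(240,55))])
print('rim ellipse chk',[(a,fproj(w,(.616+.07*np.cos(a),-.009+.07*np.sin(a),.07))) for a in (0,1.57,3.14,4.71)])
for u,v in((277,119),(231,146),(223,205),(250,250),(310,272),(354,243),(358,193),(335,131)): 
  p=g(u,v,.015); print('bead',(p[:2]-[.616,-.009]).round(3))
E
```

```text
rod [ 0.65336202 -0.17240142  0.156     ]
[np.float64(0.0176), np.float64(0.0193), np.float64(0.0184), np.float64(0.0193)] [np.float64(131.6), np.float64(-137.7), np.float64(-48.4), np.float64(44.7)] [ 0.65308908 -0.17240971  0.156     ]
jarA [ 0.59500298 -0.20149769  0.08      ]
standrim l/r/top [ 0.66184815 -0.14857971  0.05      ] [ 0.66194838 -0.19781124  0.05      ] [ 0.68468641 -0.17275043  0.05      ] mean [ 0.66189826 -0.17319547  0.05      ]
pot rim [array([0.6231, 0.0587, 0.07  ]), array([ 0.6124, -0.077 ,  0.07  ]), array([ 0.5501, -0.0092,  0.07  ]), array([ 0.6846, -0.0107,  0.07  ])]
rim ellipse chk [(0, array([195.09353501, 143.89962884])), (1.57, array([156.1154232 , 194.01540154])), (3.14, array([204.21369964, 239.94035652])), (4.71, array([246.96359183, 193.79791839]))]
bead [0.035 0.005]
bead [0.024 0.028]
bead [-0.003  0.034]
bead [-0.023  0.023]
bead [-0.034 -0.005]
bead [-0.02  -0.026]
bead [ 0.002 -0.03 ]
bead [ 0.029 -0.021]
```

The wrist view shows eight beads in a ring of about 34 mm radius. The rod handle is turned about 43°, with its top at (0.653,-0.172). One jar has been knocked: A is now at about (0.595,-0.2015). Rod next.

```bash
python3 - <<'E'
from h import *
R=(.6532,-.1722); P=np.array([.6167,-.0092]); zs=.118-GO
over(*R,.25,.75); line(*R,zs,.12); st('at'); fingers.move_gripper(0); st('grip')
if monitor.get_obs()['grip_width']<.012: raise SystemExit('no grip')
line(*R,zs+.10,.12); st('lift'); line(*P,zs+.10,.15); line(*P,zs+.030,.1)
w=snap('wrist','w2.png'); s=snap('scene','s2.png')
a=cv2.resize(w['frame'][100:330,150:480,::-1],(574,400)); b=cv2.resize(s['frame'][100:250,290:420,::-1],None,fx=2.66,fy=2.66)[:400]
h=min(a.shape[0],b.shape[0]); v=np.hstack([a[:h],b[:h]]); v=cv2.resize(v,None,fx=min(1,800/v.shape[1]),fy=min(1,800/v.shape[1])); cv2.imwrite('pics/v2.png',cv2.convertScaleAbs(v,alpha=1.4)); st()
E
```

```text
at t14.8 w0.0849 p [ 0.6537 -0.1724  0.1004] F [ 0.3  0.4 -0.2]
grip t15.4 w0.0211 p [ 0.6533 -0.1723  0.0996] F [-0.3  0.7  2. ]
lift t16.4 w0.0212 p [ 0.6529 -0.172   0.1983] F [ 0.1 -0.1 -2.1]
 t18.6 w0.0212 p [ 0.6173 -0.0093  0.1304] F [ 0.8 -0.3 -1.1]
```

View pics/v2.png

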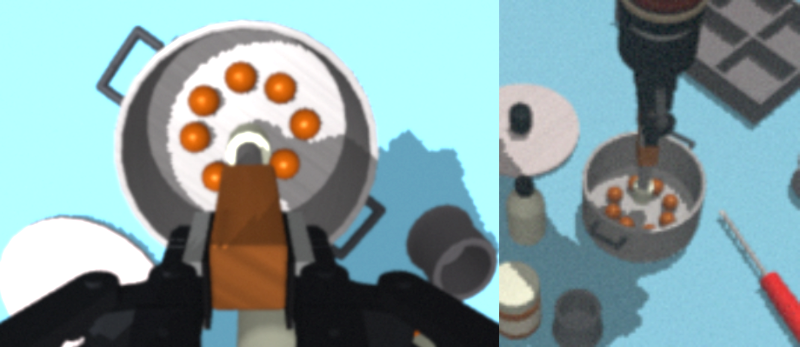

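The rod hangs upright with its foot in the free middle of the bead ring. Starting to stir.

```bash
python3 - <<'E'
from h import *
P=np.array([.6167,-.0092]); z=.118-GO+.004; st()
line(*P,z,.05); st('low')
a0=np.radians(-60); N=18; F=[]
for k in range(0,int(3.6*N)+1):
    a=a0+2*np.pi*k/N; r=.029
    line(*(P+r*np.array([np.cos(a),np.sin(a)])),z,.08)
    o=monitor.get_obs(); F.append(np.abs(o['force']).max())
    if F[-1]>40: print('force',k,F[-1]); break
print('maxF',max(F)); st('stirred')
w=snap('wrist','w3.png'); cv2.imwrite('pics/v3.png',cv2.convertScaleAbs(w['frame'][60:360,120:500,::-1],alpha=1.4))
E
```

```text
t18.6 w0.0212 p [ 0.6173 -0.0093  0.1304] F [ 0.8 -0.3 -1.1]
low t19.3 w0.0213 p [ 0.6167 -0.0092  0.1033] F [ 0.1 -0.1 -1.7]
maxF 2.1415728484518155
stirred t37.4 w0.0205 p [0.5946 0.0093 0.1033] F [-0.6  1.4 -1.8]
```

View pics/v3.png

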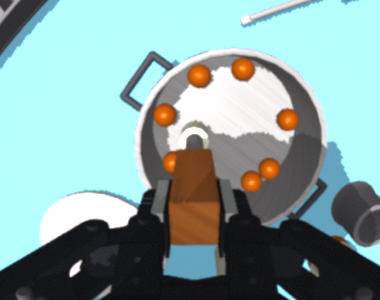

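```bash
python3 - <<'E'
from h import *
w=dict(np.load('pics/w3.npz')); P=np.array([.6167,-.0092])
B0=np.array([(.035,.005),(.024,.028),(-.003,.034),(-.023,.023),(-.034,-.005),(-.02,-.026),(.002,-.03),(.029,-.021)])
for u,v in((199,75),(243,69),(164,115),(288,119),(171,162),(270,169),(251,181)):
    p=fpix(w,u+120,v+60,.015)[:2]-P; d=np.linalg.norm(B0-p,axis=1); print(p.round(3),np.hypot(*p).round(3),np.sort(d)[:2].round(3))
E
```

```text
[0.019 0.051] 0.054 [0.023 0.027]
[0.048 0.028] 0.055 [0.024 0.026]
[-0.026  0.049] 0.056 [0.027 0.028]
[ 0.045 -0.031] 0.055 [0.019 0.038]
[-0.054  0.017] 0.056 [0.029 0.031]
[ 0.002 -0.054] 0.054 [0.024 0.035]
[-0.018 -0.049] 0.052 [0.023 0.028]
```

All visible beads lie at least 19 mm from every start position, and none has spilled. Now I'll return the rod and put the lid back on.

```bash
python3 - <<'E'
from h import *
P=np.array([.6167,-.0092]); R=(.6532,-.1722); zs=.118-GO
line(*P,zs+.004,.06); line(*P,zs+.10,.12); line(*R,zs+.10,.15); line(*R,zs+.03,.1); line(*R,zs+.001,.05); manip.dwell(.2); st('stand')
fingers.move_gripper(.085); line(*R,.25,.12); st('rel')
L=(.4303,-.005); over(*L,.16,0); line(*L,.0175,.12); fingers.move_gripper(0); st('lid')
line(*L,.20,.12); st('up'); line(.616,-.009,.20,.15); line(.616,-.009,.095,.1); line(.616,-.009,.0813,.03); st('on'); 
fingers.move_gripper(.085); line(.616,-.009,.20,.12); st()
over(.45,-.02,.30,0); 
w=snap('wrist','w4.png'); s=snap('scene','s4.png'); t=snap('top','t4.png')
cv2.imwrite('pics/v4.png',cv2.convertScaleAbs(cv2.resize(s['frame'][120:290,200:450,::-1],None,fx=3.2,fy=3.2,interpolation=cv2.INTER_CUBIC),alpha=1.4))
E
```

```text
stand t42.1 w0.0210 p [ 0.6532 -0.1722  0.1002] F [-0.2 -0.2 -1.1]
rel t44.1 w0.0849 p [ 0.6529 -0.172   0.2491] F [0.2 0.4 0.1]
lid t47.4 w0.0002 p [ 0.4314 -0.0053  0.0189] F [-1.2  0.4  9.9]
up t49.1 w-0.0003 p [ 0.43   -0.0049  0.1993] F [ 0.6  0.3 -0.1]
on t52.3 w-0.0001 p [ 0.6159 -0.009   0.0812] F [0.1 0.1 0. ]
 t54.2 w0.0849 p [ 0.6156 -0.0089  0.199 ] F [ 0.3  0.  -0.7]
```

View pics/v4.png

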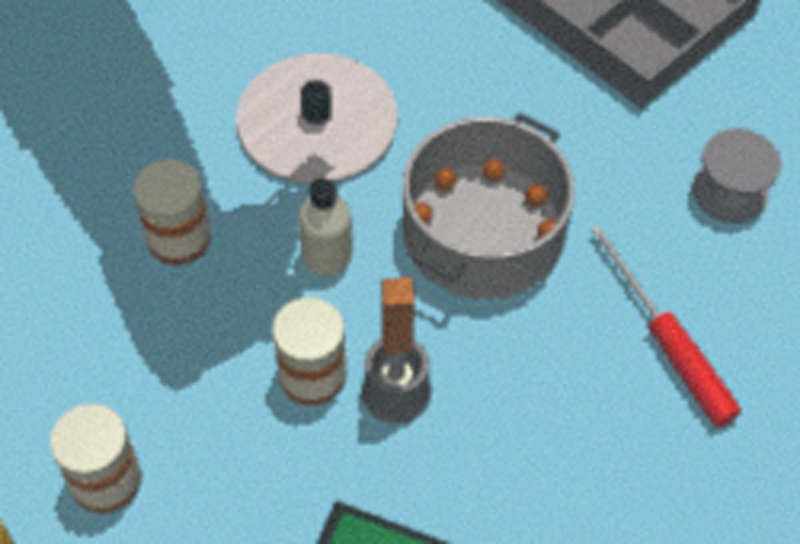

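View pics/t4.png

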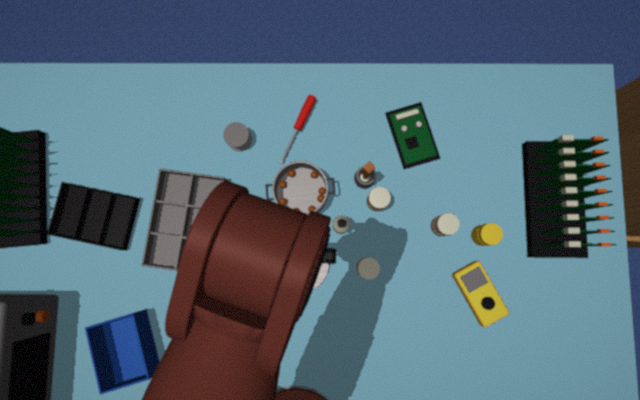

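The rod stands in its stand, but the lid regrasp closed on nothing, so the lid is still on the bench. Its knob is at scene pixel ~(299,147). I'll locate it again.

```bash
python3 - <<'E'
from h import *
s=dict(np.load('pics/s4.npz')); w=dict(np.load('pics/w4.npz'))
print('knob',pix(s,200+316/3.2,120+88/3.2,.045),'disc',pix(s,200+317/3.2,120+117/3.2,.011), 'exp', proj(s,(.43,-.005,.045)))
k=pix(s,200+316/3.2,120+88/3.2,.045)
print('wrist px of it',fproj(w,k),'jarA',pix(s,200+308/3.2,120+330/3.2,.08))
cv2.imwrite('pics/v5.png',cv2.convertScaleAbs(w['frame'][:,:,::-1],alpha=1.3))
E
```

```text
knob [ 0.43099152 -0.00720908  0.045     ] disc [ 0.43412725 -0.01171056  0.011     ] exp [298.99475562 146.84350376]
wrist px of it [304.51590852 177.35150522] jarA [ 0.59614143 -0.20734789  0.08      ]
```

View pics/v5.png

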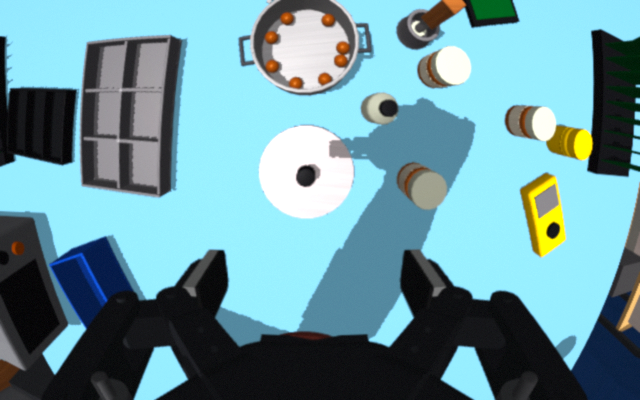

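```bash
python3 - <<'E'
from h import *
w=dict(np.load('pics/w4.npz')); g=w['frame'].max(2)[150:205,275:340]; m=(g<60).astype(np.uint8)
n,l,s,ce=cv2.connectedComponentsWithStats(m); print(s[1:],ce[1:]+[275,150])
i=1+s[1:,4].argmax(); k=fpix(w,*(ce[i]+[275,150]),.035); print('knob',k)
print('disc', fpix(w,307,172,.011))
x,y=k[:2]
over(x,y,.12,0); line(x,y,.0265,.1); st('at')
a=imaging.capture('wrist'); b=imaging.capture('scene')
fingers.move_gripper(.040); st('40'); a2=imaging.capture('wrist'); b2=imaging.capture('scene')
A=[q['frame'][130:400,200:440,::-1] for q in(a,a2)]; 
z=b['frame'][110:190,250:350,::-1]; B=[cv2.resize(q['frame'][100:200,245:355,::-1],(297,270)) for q in(b,b2)]
M=np.vstack([np.hstack([A[0],B[0]]),np.hstack([A[1],B[1]])]); cv2.imwrite('pics/v6.png',cv2.convertScaleAbs(M,alpha=1.5)); print(M.shape)
E
```

```text
[[ 22  16  18  20 293]] [[305.7440273  175.41979522]]
knob [ 0.43167504 -0.00866666  0.035     ]
disc [ 0.43195526 -0.00992732  0.011     ]
at t57.0 w0.0849 p [ 0.4322 -0.0089  0.0272] F [-0.2 -0.3  0.3]
40 t57.6 w0.0398 p [ 0.4317 -0.0087  0.0265] F [ 0.  -0.4 -0.1]
(540, 537, 3)
```

View pics/v6.png

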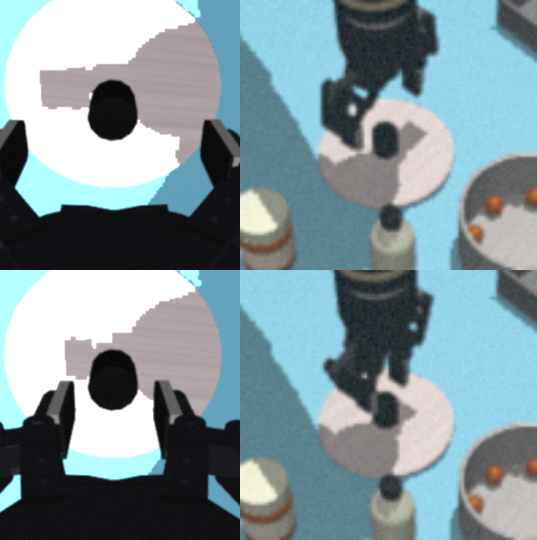

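```bash
python3 - <<'E'
from h import *
c=imaging.capture('wrist'); o=monitor.get_obs(); x,y,z=o['eef_pos']
off=np.array([-200,-130+270])
for n,p in dict(knobbase=(x,y,.013),knobtop=(x,y,.045),tip=(x,y+.02,z),tipfront=(x+.011,y+.02,z),tipback=(x-.011,y+.02,z),grasp=(x,y+.02,z+GO),graspfront=(x+.011,y+.02,z+GO),graspback=(x-.011,y+.02,z+GO)).items(): print(n,(fproj(c,p)+off).round(1))
a=c['frame'][200:300,220:400,::-1]; cv2.imwrite('pics/v7.png',cv2.convertScaleAbs(cv2.resize(a,None,fx=4.4,fy=4.4,interpolation=cv2.INTER_CUBIC),alpha=2.2))
E
```

```text
knobbase [113.4 366.9]
knobtop [113.3 388.5]
tip [ 79.6 375. ]
tipfront [ 78.9 357.5]
tipback [ 80.3 391.7]
grasp [ 76.  388.3]
graspfront [ 75.1 369.4]
graspback [ 77.  406.3]
```

View pics/v7.png

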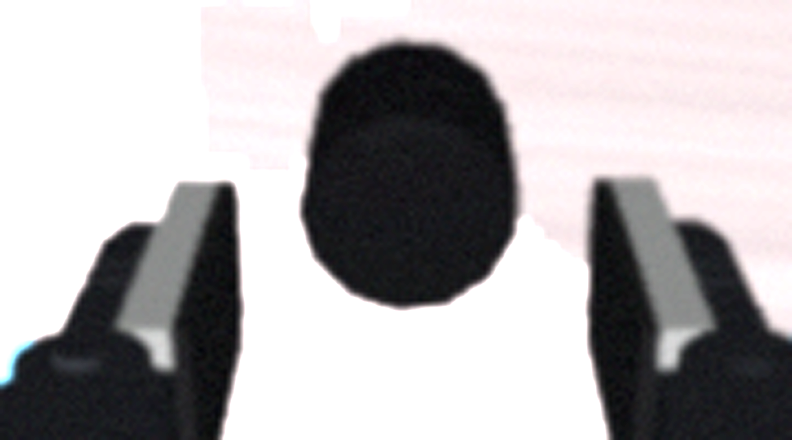

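The knob is centred between the pads, but the pad tips appear well above the reported TCP. That fits a grip on only the knob's top edge, with a width reading of 22 mm instead of 28 mm. I'll feel my way lower, watching the force.

```bash
python3 - <<'E'
from h import *
o=monitor.get_obs(); x,y,z=.4318,-.0090,.0265; st()
while z>.008:
    z-=.003; line(x,y,z,.03); manip.dwell(.1); F=monitor.get_obs()['force']
    print(round(z,4),F.round(1))
    if abs(F[2])>4: z+=.003; line(x,y,z,.03); break
fingers.move_gripper(0); manip.dwell(.2); st('closed')
E
```

```text
t57.7 w0.0397 p [ 0.4317 -0.0087  0.0265] F [ 0.6  0.5 -0.4]
0.0235 [ 0.2 -0.   0.9]
0.0205 [ 0.1 -0.4  0.9]
0.0175 [-0.4  0.5  0.3]
0.0145 [ 0.5 -0.   0.4]
0.0115 [-0.4 -1.2 -0.1]
0.0085 [ 0.7  0.  -0.6]
0.0055 [-0.9 -0.6  0.1]
closed t60.7 w0.0256 p [ 0.432  -0.009   0.0059] F [-2.9  0.2  5.6]
```

```bash
python3 - <<'E'
from h import *
fingers.move_gripper(.045); x,y,z=.4318,-.0090,.0055
while z>-.006:
    z-=.003; line(x,y,z,.03); manip.dwell(.1); F=monitor.get_obs()['force']
    print(round(z,4),F.round(1))
    if abs(F[2])>4: z+=.003; line(x,y,z,.03); break
fingers.move_gripper(0); manip.dwell(.2); st('closed')
line(x,y,z+.03,.06); manip.dwell(.2); st('lift')
c=imaging.capture('scene'); w=imaging.capture('wrist')
M=np.hstack([cv2.resize(c['frame'][90:200,235:365,::-1],(440,372)),cv2.resize(w['frame'][130:330,220:400,::-1],(335,372))]); cv2.imwrite('pics/v8.png',cv2.convertScaleAbs(M,alpha=1.7))
E
```

```text
0.0025 [0.3 0.5 0.4]
-0.0005 [-0.8 -0.5  1.2]
-0.0035 [ 0.1 -0.1  0.3]
-0.0065 [-0.9 -0.2 -0.6]
closed t62.9 w0.0263 p [ 0.432  -0.0091 -0.0062] F [-1.9  0.   5.8]
lift t63.7 w0.0262 p [ 0.4315 -0.0089  0.0231] F [ 0.6  0.5 -2.1]
```

View pics/v8.png

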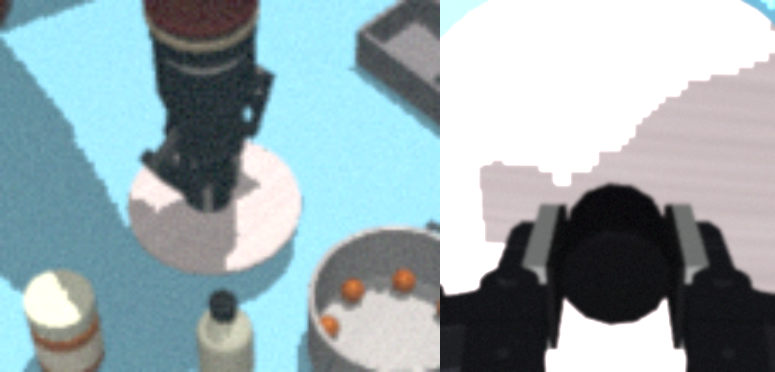

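```bash
python3 - <<'E'
from h import *
P=(.6167,-.0092)
line(.4318,-.009,.13,.12); line(*P,.13,.15); line(*P,.075,.1); line(*P,.0615,.03); st('near')
z=.0615
while z>.054:
    z-=.001; line(*P,z,.02); manip.dwell(.05); F=monitor.get_obs()['force']
    if F[2]>1.5: break
st('on'); fingers.move_gripper(.06); line(*P,.16,.12); st('rel')
over(.42,0,.30,0); s=snap('scene','s9.png'); w=snap('wrist','w9.png')
for n in((.596,-.204),(.5304,-.3701),(.4212,-.1757)): print(proj(s,(*n,.08)).round(1),fproj(w,(*n,.08)).round(1))
M=np.hstack([cv2.resize(s['frame'][130:290,200:400,::-1],(500,400)),cv2.resize(w['frame'][0:240,240:480-60,::-1],(300,400))]); cv2.imwrite('pics/v9.png',cv2.convertScaleAbs(M,alpha=1.5))
E
```

```text
near t67.6 w0.0263 p [ 0.6166 -0.0092  0.0614] F [ 0.7 -0.1 -2.1]
on t68.8 w0.0260 p [ 0.6169 -0.0093  0.0579] F [-1.4  0.9  1.8]
rel t70.2 w0.0598 p [ 0.6163 -0.0091  0.159 ] F [-0.1 -0.4 -0.2]
[297.1 222.1] [466.6  43.5]
[227.7 256. ] [554.2 105.3]
[252.4 177. ] [444.  169.4]
```

View pics/v9.png

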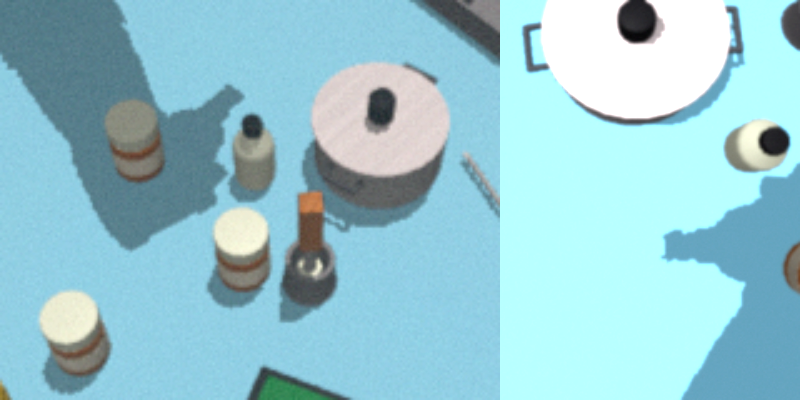

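The lid is on, with contact at exactly the predicted height, and the jars are where I expect them. I'll check the crate pose against the scene view and take jar C.

```bash
cat >> h.py <<'E'
CR=np.array([.537,.2856]); CY=-.12
def cell(cx,cy=-.0412): return CR+Ro.from_euler('z',CY).as_matrix()[:2,:2]@[cx,cy]
def pick(x,y,yaw,fixed=False,z=.015,up=.20):
    if fixed: manip.move_to([x,y,up],ori(yaw))
    else: over(x,y,up,yaw)
    fingers.move_gripper(.085)
    line(x,y,.05,.12)
    zz=.05
    while zz>z+1e-6:
        zz=max(z,zz-.01); line(x,y,zz,.06); F=monitor.get_obs()['force']
        if abs(F).max()>6: print('contact',zz,F); line(x,y,up,.1); raise SystemExit
    fingers.move_gripper(0); manip.dwell(.1); st('grip')
    if monitor.get_obs()['grip_width']<.045: print('bad grip'); fingers.move_gripper(.085); line(x,y,up,.1); raise SystemExit
    line(x,y,up,.12); st('lift')
def place(cx,z=.015,up=.20):
    x,y=cell(cx); over(x,y,up,CY); line(x,y,z+.012,.12); zz=z+.012
    while zz>z+.002:
        zz-=.001; line(x,y,zz,.02); manip.dwell(.05)
        if monitor.get_obs()['force'][2]>1.5: break
    st('set'); fingers.move_gripper(.075); line(x,y,up,.12); st('free')
E
python3 - <<'E'
from h import *
s=dict(np.load('pics/scene0.npz')); R=Ro.from_euler('z',CY).as_matrix()[:2,:2]
print('crate corners scene px',[proj(s,(*(CR+R@[a*.125,b*.085]),.042)).round(0) for a,b in((-1,1),(1,1),(1,-1),(-1,-1))])
pick(.4212,-.1757,-.2)
E
```

```text
crate corners scene px [array([377.,  72.]), array([440., 114.]), array([403., 145.]), array([340.,  99.])]
grip t75.6 w0.0527 p [ 0.4215 -0.176   0.0155] F [-0.5 -0.4  4.9]
lift t77.2 w0.0526 p [ 0.4209 -0.1755  0.1993] F [-1.   0.3 -0.5]
```

```bash
python3 - <<'E'
from h import *
from scipy.optimize import minimize
C=[]
for n,roi in(('top0',(140,160,235,280)),('scene0',(336,68,445,158))):
    c=dict(np.load(f'pics/{n}.npz')); f=c['frame'].astype(int); x0,y0,x1,y1=roi
    sat=(f.max(2)-f.min(2))/np.maximum(f.max(2),1); m=np.zeros((400,640),np.uint8)
    m[y0:y1,x0:x1]=(sat[y0:y1,x0:x1]<.22)
    k,l,s,_=cv2.connectedComponentsWithStats(m); m=(l==1+s[1:,4].argmax()).astype(np.uint8)
    h=np.zeros_like(m); ct=max(cv2.findContours(m,0,1)[0],key=cv2.contourArea); cv2.fillPoly(h,[cv2.convexHull(ct)],1); C.append((c,h)); print(n,h.sum(),cv2.boundingRect(ct))
def cost(v,pr=False):
    R=Ro.from_euler('z',v[2]).as_matrix()[:2,:2]; e=0
    for c,h in C:
        pts=[proj(c,(*(v[:2]+R@[a*.125,b*.085]),z)) for a in(-1,1) for b in(-1,1) for z in(0,.042)]
        g=np.zeros((400,640),np.uint8); cv2.fillConvexPoly(g,np.round(cv2.convexHull(np.float32(pts))*16).astype(np.int32),1,shift=4)
        e+=(g!=h).sum(); 
        if pr: print(g.sum(),(g!=h).sum())
    return e
r=minimize(cost,[.537,.2856,-.12],method='Nelder-Mead',options=dict(initial_simplex=[[.537,.2856,-.12],[.545,.2856,-.12],[.537,.278,-.12],[.537,.2856,-.08]],xatol=1e-4))
print(r.x,r.fun,cost([.537,.2856,-.12])); cost(r.x,True)
E
```

```text
top0 7092 (142, 169, 86, 106)
scene0 4306 (340, 73, 99, 80)
[ 0.53739912  0.28963088 -0.12610181] 294.0 578
7196 110
4450 184
```

```bash
sed -i 's/^CR=.*/CR=np.array([.5374,.289]); CY=-.125/' h.py; python3 - <<'E'
from h import *
place(-.0817)
s=imaging.capture('scene'); cv2.imwrite('pics/s10.png',s['frame'][:,:,::-1])
pick(.5304,-.3701,1.4); place(0)
for k in(-1,0,1): 
    q=kin.solve_ik([.596,-.2035,.2],ori(.51+k*np.pi)); print(k,None if q is None else np.round(q,2))
E
```

```text
set t82.9 w0.0528 p [0.4515 0.2584 0.0205] F [-1.6  0.2  4.5]
free t84.9 w0.0751 p [0.4509 0.2582 0.1992] F [-0.8  0.1 -0.9]
grip t90.6 w0.0528 p [ 0.5306 -0.3704  0.0155] F [-1.1 -0.2  4.5]
lift t92.3 w0.0528 p [ 0.5301 -0.3698  0.1991] F [-0.2  0.9 -1.6]
set t98.2 w0.0528 p [0.5326 0.2481 0.0205] F [-0.2 -1.2  4.3]
free t100.2 w0.0750 p [0.5319 0.248  0.1991] F [ 0.2 -0.6  0.1]
-1 [-0.54  0.2   0.19  1.56  0.   -1.05]
0 [-0.54  0.2   0.19  1.56 -0.    2.1 ]
1 [-0.54  0.2   0.19  1.56  0.   -1.05]
```

```bash
python3 - <<'E'
from h import *
s=imaging.capture('scene'); f=cv2.GaussianBlur(s['frame'],(3,3),0); u,v=297,222; m=np.zeros((402,642),np.uint8)
cv2.floodFill(f,m,(u,v),0,(35,)*3,(35,)*3,cv2.FLOODFILL_FIXED_RANGE|cv2.FLOODFILL_MASK_ONLY|(1<<8))
ys,xs=np.nonzero(m[1:-1,1:-1]); c=((xs.min()+xs.max())/2,(ys.min()+ys.max())/2); p=pix(s,*c,.08); print(len(xs),c,np.ptp(xs),np.ptp(ys),p)
assert np.hypot(p[0]-.596,p[1]+.2035)<.012
x,y=(p[0]+.5955)/2,(p[1]-.2035)/2
pick(x,y,.51-np.pi,fixed=True); place(.0817)
over(.40,-.10,.30,0); s=imaging.capture('scene'); fr=s['frame'][:,:,::-1]
cv2.imwrite('pics/v11.png',cv2.convertScaleAbs(cv2.resize(fr[60:270,210:460],None,fx=2.8,fy=2.8,interpolation=cv2.INTER_CUBIC),alpha=1.5)); st()
E
```

```text
328 (np.float64(295.5), np.float64(222.0)) 21 18 [ 0.59274134 -0.20614577  0.08      ]
grip t105.2 w0.0530 p [ 0.5944 -0.2049  0.0155] F [-0.5  1.6  4.3]
lift t106.9 w0.0527 p [ 0.5938 -0.2046  0.1991] F [-0.4 -0.7 -2. ]
set t112.3 w0.0527 p [0.6136 0.238  0.0205] F [-0.7 -1.2  3.8]
free t114.3 w0.0752 p [0.6129 0.2379 0.1991] F [ 0.6 -0.1  0.3]
 t115.8 w0.0754 p [ 0.4004 -0.0996  0.2998] F [1.  0.4 0. ]
```

View pics/v11.png

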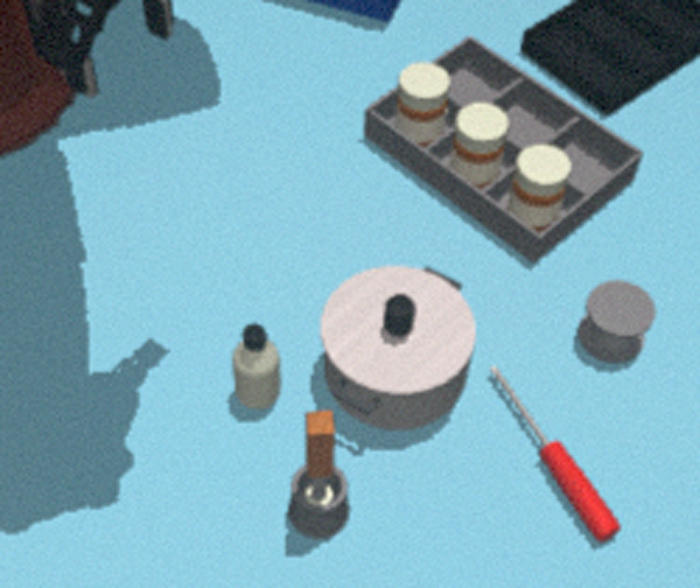

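The picture shows three jars upright in three separate cells at about (424,100), (480,143) and (541,185). The lid sits square on the pot at (398,325), the rod stands upright in its stand at (320,470), and the bystanders are untouched. Handing in.

```bash
python3 -c "
from h import *
job.finish_job(); st()"
```

```text
the job is handed in; nothing more can be done
the job is handed in; nothing more can be done
```

The job is done and handed in at about 116 s of the 210 s. No verdict is reported, so the result rests on my own checks.

**What I did:**
- **Stirring:** I took off the lid and stirred about 3.6 anticlockwise rounds. The circle had a 29 mm radius, with the foot about 10 mm above the pot's underside.
- **Rod and lid:** I stood the rod back in its stand and closed the pot.
- **Jars:** I put the three jars present into three separate crate cells.

**Last checks:**
- **Beads:** After stirring, the seven visible beads lay at least 19 mm from every start position, by my camera measurement. A later picture showed eight in the pot and none spilled. The highest force logged while stirring was about 2 N.
- **Lid:** It met the pot at the expected height and looks level and centred.
- **Jars:** Each met the crate floor at the expected height, and all three look upright.
- **Rod and bystanders:** The rod looks upright in its stand. The flask, reel and screwdriver look unmoved in the last picture.

**What went wrong or disagreed:**
- **Missed lid grasp:** The second lid grasp closed on nothing, and my script carried on through the empty placing. The real pad tips sit roughly 25 to 30 mm above the reported tool point. I gripped lower and it held.
- **Knocked jar:** One jar was knocked aside during the run; I found it again from the camera before picking it.
- **Crate position:** My first reading of the crate's position was about 4 mm off from a two-camera fit, so I used the fit.

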